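# Bring the matching bottle round to the ink cups and hold the carousel

### The arm

A 6-joint arm with a two-finger parallel gripper is mounted at the origin on the work surface. World frame = base frame: x ahead of the robot, y to its left, z up, the work surface at z = 0. Lengths are in m, angles in rad, forces in N, time in s.
With the tool pointing down it reaches from about 0.25 to 0.725 m from the base axis. Payload 4 kg.
Tool frame: the origin (TCP) lies where the fingers leave the gripper's body, on its centre line; the fingertips stand 73 mm ahead of it and the grasp point (between the pads) lies 54 mm ahead of it (bot.tips_ahead is the z of the fingertips in the tool frame, in m); z points along the fingers, y is the direction in which the jaws open and shut (so a half turn about z gives the same grasp; the last joint's range is limited). The gripper opens to 85 mm and grips with 20 to 120 N. Pads are 22 mm wide; open, the fingers measure 114 mm over their backs; the gripper's body (76 mm by 85 mm) begins 54 mm behind the grasp point. The pads swing forward as they close: fully open they stand 13 mm farther back than shut.
Start: joints at [-1.302, 0.241, 0.005, 1.335, 0, 1.571], TCP at [0.133, -0.482, 0.304] pointing down, gripper open.
Joint ranges: [-2.72, 2.72], [-1.05, 1.87], [-1.09, 1.28], [-1.99, 2.15], [-1.42, 1.44], [-3.14, 3.14]. Speed limits (rad/s): [2.79, 2.79, 3.14, 3.14, 3.14, 3.14].

### API

Orientations are given as a unit quaternion [x, y, z, w].
In Python, from workcell import readout, camera, get_calibration, order, bot gives the robot as it stands.
- The arm moves only by the tool send_rows, never from a script. Its argument "moves" is a list of rows, each a list of 3 entries, a list of its own where there are three numbers: the shift along the tool's x, y, z in mm, then the turn, a rotation vector about the tool's x, y, z in rad, then the finger opening in mm, from 0 to 85.4. In form: [[[dx, dy, dz], [ax, ay, az], grip], ...]. A call has 1 to 12 rows; each row is the pose to reach, as a shift and turn from the pose measured when the call began, along the tool's axes at that moment; what a row does not reach only later rows make up. A row lasts 1/12 s, in which the tool goes at most 41.7 mm and 7.16 degrees, less where a joint would pass 70% of its speed; a pose out of reach is approached as far as the arm can. A call with a gripper value outside its range is refused whole. The fingers move at their own pace and stop on an object; the grip force is fixed at half the most. Time passes only in rows, so rows that repeat a pose let the fingers close. It gives the time, the measured TCP pose, the force and the opening at its end, in the units of the state.
- readout.get_obs(): the state, without advancing time (a new reading comes with each control period).
- camera(name): name is "scene" or "top"; returns the picture (400x640x3 uint8, red, green, blue); there is no depth.
- get_calibration(name): a dict with "fx", "fy", "cx", "cy" (pixels), "R" (3x3) and "t" (3): a world point X has camera coordinates R X + t. Camera axes: x right, y down, z forward; pixel columns grow to the right and rows downward; lengths in m; the calibration is good to about 2 mm. A picture is of the moment at which its call begins. get_calibration takes no time and is no camera call.
- order.job_done(): hands the job in, once; it reports no verdict.
The state is a dict: "clock": time; "joint_pos": joint angles; "joint_vel": joint speeds; "tau": joint torques, N m; "eef_pos": TCP position; "tool_rot": TCP orientation; "ft_force": force on the tool from outside, world axes, zero at the start; "ft_torque": the same for the moment, N m; "grip_width": finger opening in m.
Only numpy, scipy, OpenCV 4.12 (cv2) and the standard library are available. Lean on these libraries where they do the work, as an engineer would, in place of code of your own. Each camera call takes 0.05 s, during which the arm holds its last target. There are 200 camera calls.

### The job

The bottle standing on the blue rubber mat is used up: turn the bottle carousel until the bottle of the same shape in it stands at the front, squarely behind the middle of the row of ink cups. Finish with the carousel's top knob still held firmly in the gripper, so that the turntable cannot move while I swap the bottle. Keep all its bottles standing in their wells, and leave the things on the mat and the tray where they are.

Things in the scene. Friction and masses are not known exactly. Their poses are not given: they have to be found in the camera images.
- base: the carousel's fixed base, a black disc 196 mm across that does not move on the table; origin on the turning axis at the table top. Its own -x axis points to the FRONT, where a black strip (44 mm by 116 mm, top 18 mm above the table, centre 158 mm from the axis) carries a row of five small white ink cups
- front (a point): the middle of the top of the ink-cup strip at the front of the base, 158 mm from the turning axis
- carousel: the turning part on the base: a grey platter 250 mm across with six round wells (61 mm inside, 30 mm high, centres 85 mm from the axis and 60 degrees apart), a thin upright stem and a knob. Origin on the vertical turning axis, at the platter's underside 22 mm above the table; the wells' floor is 30 mm above the table. It turns freely either way without end stops, has light bearing friction (about 0.05 N m) and stays where it is left
- knob_mid (a point): the middle of the carousel's round black top knob, on the turning axis 227 mm above the table. The knob is 40 mm in diameter and 34 mm high (210 to 244 mm above the table), fixed to the stem so that it turns with the platter; it can be gripped from above at any yaw, about 40 mm above the tallest bottle in the wells
- knob: the same knob; origin at the centre of its underside, 210 mm above the table
- mat: a thin blue rubber mat, 170 by 150 mm, 3 mm thick, lying to the left or the right of the carousel, with exactly one bottle standing on it; origin at the centre of its underside
- tray: a shallow stainless tray, 220 by 170 mm, 16 mm high, on the other side of the carousel, holding the two other loose bottles and the tattoo machine; origin at the centre of its underside
- tall: the tall round ink bottle with a long pointed cone spout: white body 54 mm across, 140 mm high over all, standing in one of the carousel's wells at the start; origin at the centre of its underside, z up
- jar: the squat round jar with a broad flat black lid: 56 mm across, 52 mm high, standing in one of the carousel's wells at the start; origin at the centre of its underside, z up
- square: the square-section bottle with a small round cap: white body 44 by 44 mm, 100 mm high over all, standing in one of the carousel's wells at the start; origin at the centre of its underside, z up
- wash: the round squeeze wash bottle with a thin bent tube on top: 54 mm across, 139 mm high, standing in one of the carousel's wells at the start; origin at the centre of its underside, z up
- can: the straight round aerosol can with a full-width white overcap: 53 mm across, 122 mm high, standing in one of the carousel's wells at the start; origin at the centre of its underside, z up
- pump: the round dispenser bottle with a pump head and a short level nozzle: 54 mm across, 128 mm high, standing in one of the carousel's wells at the start; origin at the centre of its underside, z up
- mate_tall: a second bottle of the same shape and size as tall (the tall round ink bottle with a long pointed cone spout), standing on the mat or on the tray at the start, never in the carousel; origin at the centre of its underside
- mate_jar: a second bottle of the same shape and size as jar (the squat round jar with a broad flat black lid), standing on the mat or on the tray at the start, never in the carousel; origin at the centre of its underside
- mate_square: a second bottle of the same shape and size as square (the square-section bottle with a small round cap), standing on the mat or on the tray at the start, never in the carousel; origin at the centre of its underside
- machine: the tattoo machine, an aluminium pen 125 mm long and 29 mm thick lying on the tray; origin under its middle

How it is judged:
At the end, for the whole second after the job is handed in: The bottle matching the one on the mat is at the front, its centre within 15 mm of the line from the axis through the strip's middle; fingers on the knob with over 3 N, platter still (under 0.05 rad/s); all six bottles upright in their wells. The hold is kept (((horizontal distance between mate_tall and mat below 0.05 m and x of tall in the frame of base below -0.06 m and y of tall in the frame of base between -0.015 and 0.015 m) or (horizontal distance between mate_jar and mat below 0.05 m and x of jar in the frame of base below -0.06 m and y of jar in the frame of base between -0.015 and 0.015 m) or (horizontal distance between mate_square and mat below 0.05 m and x of square in the frame of base below -0.06 m and y of square in the frame of base between -0.015 and 0.015 m)) and contact force between the fingers and knob above 3 N and angular speed of carousel below 0.05 rad/s and horizontal distance between each of tall, jar, square, wash, can, pump and carousel below 0.1 m and height (world z) of each of tall, jar, square, wash, can, pump below 0.04 m and angle between each of tall, jar, square, wash, can, pump's own z axis and vertical below 0.15 rad); the arm keeps its last pose, push and grip.
It fails at once if a bottle on the carousel is tipped over or lifted out of its well (angle between any of tall, jar, square, wash, can, pump's own z axis and vertical above 0.35 rad or height (world z) of any of tall, jar, square, wash, can, pump above 0.045 m).
It fails at once if a bottle beside the carousel or the tattoo machine is shifted by more than 2 cm (distance of any of mate_tall, mate_jar, mate_square, machine from where it was at the start of the episode above 0.02 m).
It also fails if it takes over 58 s, if anything falls off the work surface, if the arm or the gripper's body presses on something with over 40 N, if the wrist force passes 120 N, or if a joint passes its speed limit or range.

## Working session

There is one attempt and no reset: what is moved stays moved. The work goes in short steps, Python scripts to look and compute and a tool call to move; the robot and the scene stay as the last step left them, time stands still between calls to the robot, and variables do not carry over. Pictures are saved under pics/ and viewed, about 8 in all and at most 12, crops included, and the job is handed in when it is done.

Besides the shell and the picture viewer there is one more tool, called after "Call:" as name(argument=value, ...), one argument or row to a line, values as JSON. send_rows: Moves the arm, as the interface text tells. Its arguments: {"type":"object","properties":{"moves":{"type":"array","items":{"type":"array"}}},"required":["moves"]}

```bash
mkdir -p pics
python3 - <<'E'
from workcell import readout, camera, get_calibration
import cv2
for n in("scene","top"):
    cv2.imwrite(f"pics/{n}0.png",camera(n)[:,:,::-1]); print(n,get_calibration(n))
print(readout.get_obs())
E
```

```text
scene {'fx': 507.6949548940298, 'fy': 507.6949548940298, 'cx': 324.86709344672585, 'cy': 199.35202142113556, 'R': array([[ 0.71362009,  0.70031405, -0.01750977],
       [ 0.37758626, -0.40557346, -0.83242944],
       [-0.59006354,  0.58742693, -0.55385434]]), 't': array([-0.34110922, -0.06882161,  1.77809218])}
top {'fx': 450.5757238107194, 'fy': 450.5757238107194, 'cx': 325.73903421692006, 'cy': 197.06415697594076, 'R': array([[-0.01941657, -0.99979554,  0.00564658],
       [-0.9943455 ,  0.01872037, -0.10453025],
       [ 0.10440317, -0.00764427, -0.99450568]]), 't': array([-0.01619645,  0.49868845,  1.30825458])}
{'clock': 0.1, 'joint_pos': array([-1.30201337e+00,  2.41346817e-01,  3.85629362e-03,  1.33519391e+00,
       -4.02958695e-06,  1.57081539e+00]), 'joint_vel': array([-0.00061665, -0.00114502,  0.00225904,  0.00018315, -0.00076183,
        0.00080521]), 'tau': array([-8.18522094e-04, -3.73137152e+01,  2.53009969e+01,  1.08405371e-02,
       -8.97433824e-05, -1.65251311e-06]), 'eef_pos': array([ 0.1326647 , -0.48163541,  0.30309625]), 'tool_rot': array([ 9.90983884e-01,  1.33977798e-01, -1.28496598e-04, -9.35268957e-04]), 'ft_force': array([-1.11578669, -0.19964405,  0.94514808]), 'ft_torque': array([-0.04761162, -0.00609031,  0.00467032]), 'grip_width': 0.08516092088749817}
```

View pics/scene0.png

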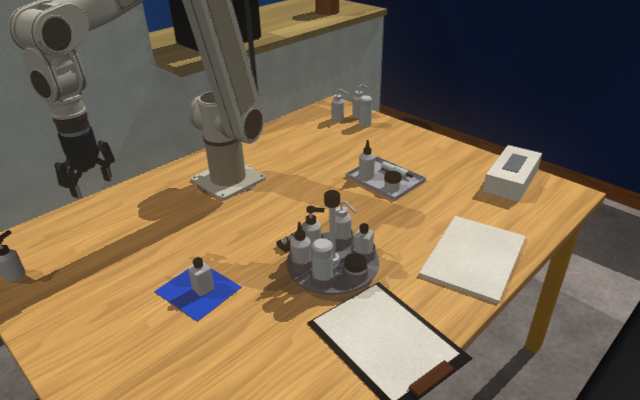

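View pics/top0.png

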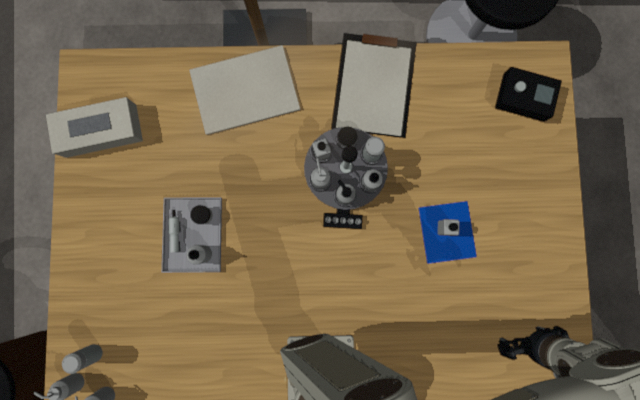

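The mat on the right, at about (448,228) in the top picture, seems to hold the square bottle. The tray holds a jar and the tall bottle. I'll enlarge the carousel and the mat to check.

Run:
```python
import cv2,numpy as np
t=cv2.imread("pics/top0.png");s=cv2.imread("pics/scene0.png")
a=cv2.resize(t[120:235,290:405],(575,575),interpolation=cv2.INTER_CUBIC)
cv2.imwrite("pics/c1.png",a)
b=np.hstack([cv2.resize(s[180:300,275:395],(480,480),interpolation=3),cv2.resize(s[240:320,160:240],(320,320),interpolation=3).repeat(1,0) if 0 else cv2.copyMakeBorder(cv2.resize(s[240:320,160:240],(320,320),interpolation=3),0,160,0,0,0)])
cv2.imwrite("pics/c2.png",b)
```

```text
(no output)
```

View pics/c1.png

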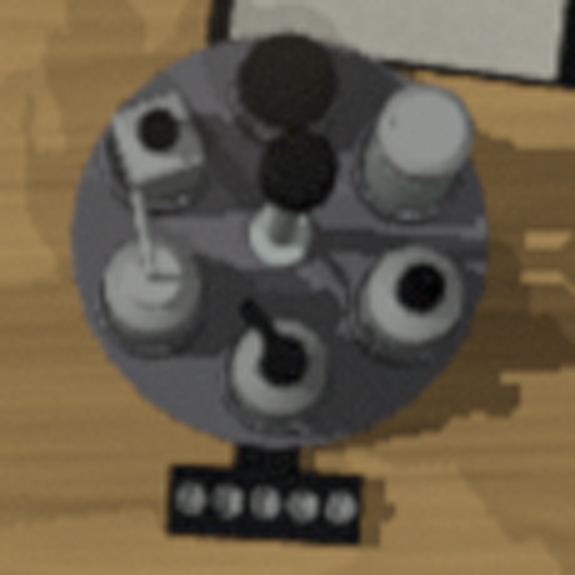

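View pics/c2.png

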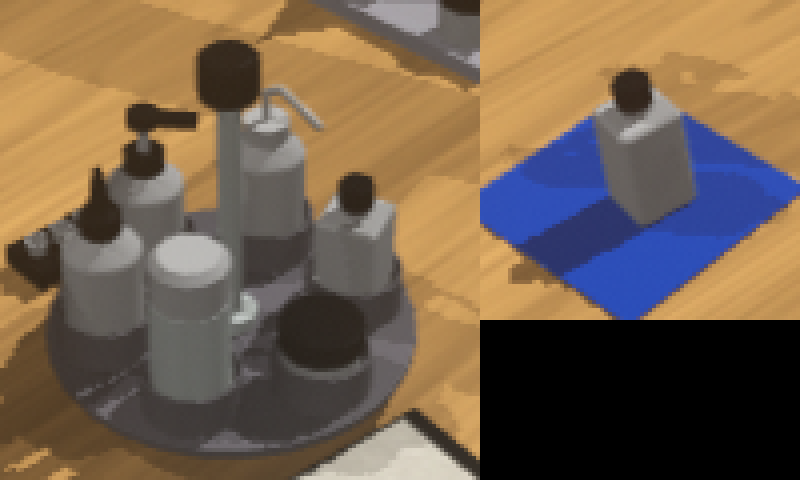

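```bash
cat > h.py <<'E'
import numpy as np
from workcell import get_calibration
def back(n,u,v,z):
    c=get_calibration(n);R=np.array(c["R"]);t=np.array(c["t"])
    d=R.T@np.array([(u-c["cx"])/c["fx"],(v-c["cy"])/c["fy"],1]);o=-R.T@t
    return o+d*(z-o[2])/d[2]
def proj(n,X):
    c=get_calibration(n);p=c["R"]@np.array(X)+c["t"]
    return p[0]/p[2]*c["fx"]+c["cx"],p[1]/p[2]*c["fy"]+c["cy"]
def crop(u,v,s=5,x0=290,y0=120): return (u+.5)/s-.5+x0,(v+.5)/s-.5+y0
E
python3 - <<'E'
from h import *
P={"plat":(280,243,.03),"knob":(298,167,.244),"ring":(281,235,.034),"strip":(266,500,.018),"c1":(190,498,.025),"c5":(341,507,.025),
"square":(157,130,.13),"jar":(288,80,.082),"can":(424,128,.152),"tall":(423,286,.15),"pump":(285,358,.15),"wash":(152,283,.13)}
Q={k:back("top",*crop(u,v),z)[:2] for k,(u,v,z) in P.items()}
A=(Q["plat"]+Q["knob"])/2
for k,q in Q.items(): d=q-A;print(k,q.round(4),np.hypot(*d).round(4),np.degrees(np.arctan2(d[1],d[0])).round(1))
k=back("scene",*crop(228,59,4,275,180),.244);print(k)
for v in(58,62): print(back("scene",*crop(228,v,4,275,180),.244))
d=Q["c5"]-Q["c1"];print("row dir",np.degrees(np.arctan2(d[1],d[0])))
E
```

```text
plat [ 0.5831 -0.0864] 0.0013 -143.6
knob [ 0.5852 -0.0849] 0.0013 36.4
ring [ 0.5872 -0.0869] 0.0033 -22.3
strip [ 0.431  -0.0751] 0.1535 176.0
c1 [ 0.4327 -0.03  ] 0.1614 159.8
c5 [ 0.4257 -0.1189] 0.1619 -168.2
square [ 0.6306 -0.0146] 0.0849 56.8
jar [ 0.6692 -0.0905] 0.0852 -3.3
can [ 0.6242 -0.1596] 0.0841 -61.6
tall [ 0.5378 -0.1567] 0.0847 -123.1
pump [ 0.5001 -0.0812] 0.0841 176.9
wash [ 0.5452 -0.0103] 0.0848 117.3
[ 0.59347149 -0.087977    0.244     ]
[ 0.59269569 -0.08716874  0.244     ]
[ 0.5957919  -0.09039451  0.244     ]
row dir -94.50668726386544
```

Call:
send_rows(
  moves=[
    [[30,-15,-30],[0,0,0],85],
    [[65,-31,-60],[0,0,0],85],
    [[100,-48,-60],[0,0,0],85],
    [[135,-65,-60],[0,0,0],85],
    [[170,-82,-60],[0,0,0],85],
    [[205,-99,-60],[0,0,0],85],
    [[240,-116,-60],[0,0,0],85],
    [[275,-133,-60],[0,0,0],85],
    [[310,-150,-60],[0,0,0],85],
    [[345,-167,-60],[0,0,0],85],
    [[380,-184,-60],[0,0,0],85],
    [[415,-201,-60],[0,0,0],85],
  ],
)

```text
clock: 1.1
eef_pos: [0.4804, -0.176, 0.3631]
tool_rot: [0.991, 0.134, -0.0, -0.001]
ft_force: [0.6, -0.3, -0.8]
grip_width: 0.0853
```

```bash
cat >> h.py <<'E'
def rel(p):
    from workcell import readout
    from scipy.spatial.transform import Rotation as Ro
    o=readout.get_obs();R=Ro.from_quat(o["tool_rot"]);x=R.as_matrix()[:,0]
    print(o["clock"],o["eef_pos"].round(4),"yawx",np.degrees(np.arctan2(x[1],x[0])).round(2),"tilt",R.as_matrix()[:,2].round(3),"q",o["joint_pos"].round(2),"F",o["ft_force"].round(1),o["ft_torque"].round(2),o["grip_width"])
    print("shift mm",(R.inv().apply(np.array(p)-o["eef_pos"])*1000).round(1))
E
python3 -c "
from h import *
rel([.584,-.0857,.36])"
```

```text
1.1 [ 0.4804 -0.176   0.3631] yawx 15.41 tilt [-0.001  0.002 -1.   ] q [-0.35  0.25  0.17  1.49  0.    2.52] F [ 0.6 -0.3 -0.8] [-0.06 -0.06 -0.04] 0.08525324164600066
shift mm [123.9 -59.5   3.2]
```

Call:
send_rows(
  moves=[
    [[40,-19,0],[0,0,0],85],
    [[80,-38,0],[0,0,0],85],
    [[110,-53,0],[0,0,0],85],
    [[124,-59.5,0],[0,0,0],85],
    [[124,-59.5,0],[0,0,0],85],
    [[124,-59.5,0],[0,0,0],85],
  ],
)

```text
clock: 1.6
eef_pos: [0.5843, -0.0849, 0.3618]
tool_rot: [0.991, 0.135, -0.002, -0.001]
ft_force: [-0.6, -0.5, -0.4]
grip_width: 0.0851
```

Run:
```python
from h import *
from workcell import camera
import cv2
rel([.584,-.0857,.279])
s=camera("scene");t=camera("top")
s=cv2.resize(s[140:290,260:410],(600,600),interpolation=3)
cv2.imwrite("pics/s3.png",s[:,:,::-1])
```

```text
1.6 [ 0.5843 -0.0849  0.3618] yawx 15.53 tilt [-0.004  0.002 -1.   ] q [-0.14  0.42  0.4   1.56  0.    2.73] F [-0.6 -0.5 -0.4] [-0.01 -0.02  0.04] 0.08510433509943774
shift mm [-0.3  0.9 82.8]
```

View pics/s3.png

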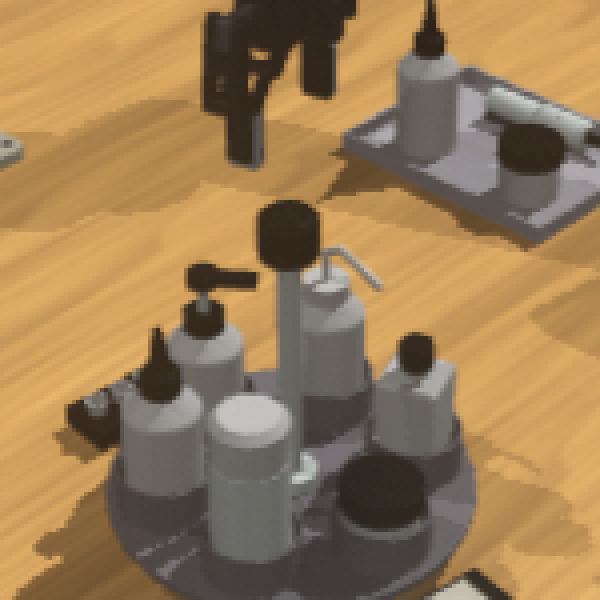

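The open fingers straddle the knob: their tips are at crop x≈245 and 320, and the knob is at 289. I'll go down and grip.

Call:
send_rows(
  moves=[
    [[0,1,30],[0,0,0],85],
    [[0,1,60],[0,0,0],85],
    [[0,1,80],[0,0,0],85],
    [[0,1,83],[0,0,0],85],
    [[0,1,83],[0,0,0],85],
    [[0,1,83],[0,0,0],60],
    [[0,1,83],[0,0,0],48],
    [[0,1,83],[0,0,0],42],
    [[0,1,83],[0,0,0],36],
    [[0,1,83],[0,0,0],30],
    [[0,1,83],[0,0,0],30],
    [[0,1,83],[0,0,0],30],
  ],
)

```text
clock: 2.7
eef_pos: [0.5837, -0.086, 0.282]
tool_rot: [0.991, 0.134, 0.0, -0.002]
ft_force: [-2.6, 2.4, 5.5]
grip_width: 0.0382
```

Run:
```python
from h import *
rel([.584,-.0857,.279])
```

```text
2.7 [ 0.5837 -0.086   0.282 ] yawx 15.43 tilt [ 0.     0.004 -1.   ] q [-0.15  0.43  0.22  1.36  0.    2.72] F [-2.6  2.4  5.5] [ 0.81  0.49 -0.04] 0.0381688875421658
shift mm [ 0.3 -0.3  3. ]
```

Call:
send_rows(
  moves=[
    [[0,0,0],[0,0,-0.02],30],
    [[0,0,0],[0,0,-0.06],30],
    [[0,0,0],[0,0,-0.12],30],
    [[0,0,0],[0,0,-0.19],30],
    [[0,0,0],[0,0,-0.26],30],
    [[0,0,0],[0,0,-0.33],30],
    [[0,0,0],[0,0,-0.4],30],
    [[0,0,0],[0,0,-0.46],30],
    [[0,0,0],[0,0,-0.51],30],
    [[0,0,0],[0,0,-0.54],30],
    [[0,0,0],[0,0,-0.55],30],
    [[0,0,0],[0,0,-0.55],30],
  ],
)

```text
clock: 3.7
eef_pos: [0.5846, -0.0875, 0.282]
tool_rot: [0.917, 0.398, 0.001, -0.0]
ft_force: [3.4, -5.1, -2.9]
grip_width: 0.038
```

Run:
```python
from h import *
from workcell import camera
import cv2
rel([.584,-.0857,.282])
s=camera("scene");t=camera("top")
s=cv2.resize(s[180:300,270:390],(400,400),interpolation=3);t=cv2.resize(t[120:235,290:405],(400,400),interpolation=3)
cv2.imwrite("pics/s4.png",np.hstack([s,t])[:,:,::-1])
```

```text
3.7 [ 0.5846 -0.0875  0.282 ] yawx 46.93 tilt [ 0.002  0.001 -1.   ] q [-0.15  0.43  0.22  1.36  0.    2.17] F [ 3.4 -5.1 -2.9] [-0.53 -0.19 -0.01] 0.03801176487288497
shift mm [ 0.9 -1.7  0. ]
```

View pics/s4.png

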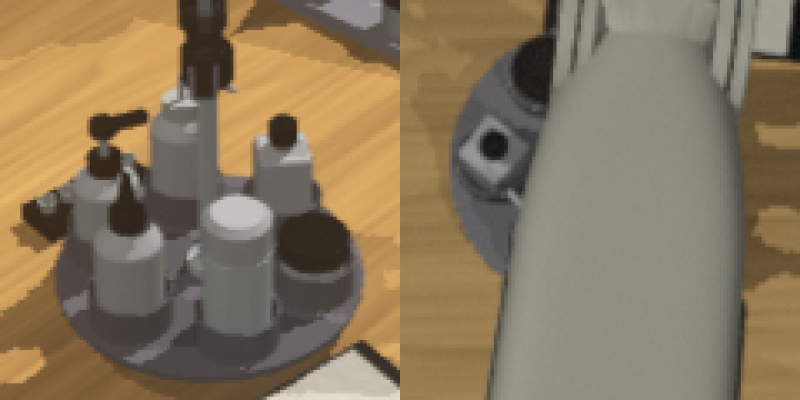

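The carousel turned with the knob. The square bottle's cap is at top-crop (93,145). I'll check the angle for slip.

Run:
```python
from h import *
A=np.array([.584,-.0857])
for u,v,z in((93,145,.13),):
    q=back("top",*crop(u,v,400/115),z)[:2];d=q-A;print(q,np.hypot(*d),np.degrees(np.arctan2(d[1],d[0])))
# scene: cap top centre & can top
for n,u,v,z in(("sq",283,121,.13),("can",238,215,.152)):
    q=back("scene",*crop(u,v,400/120,270,180),z)[:2];d=q-A;print(n,q,np.hypot(*d),np.degrees(np.arctan2(d[1],d[0])))
```

```text
[ 0.5867537  -0.00109751] 0.0846472965992782 88.13575891068811
sq [0.58973586 0.00291515] 0.08880059372172869 86.29654128472258
can [ 0.66409946 -0.13005035] 0.09155805003918159 -28.972904709690432
```

Call:
send_rows(
  moves=[
    [[0,0,0],[0,0,-0.02],30],
    [[0,0,0],[0,0,-0.07],30],
    [[0,0,0],[0,0,-0.15],30],
    [[0,0,0],[0,0,-0.24],30],
    [[0,0,0],[0,0,-0.34],30],
    [[0,0,0],[0,0,-0.44],30],
    [[0,0,0],[0,0,-0.54],30],
    [[0,0,0],[0,0,-0.64],30],
    [[0,0,0],[0,0,-0.72],30],
    [[0,0,0],[0,0,-0.77],30],
    [[0,0,0],[0,0,-0.8],30],
    [[0,0,0],[0,0,-0.8],30],
  ],
)

```text
clock: 4.8
eef_pos: [0.587, -0.0885, 0.2821]
tool_rot: [0.689, 0.725, 0.002, 0.003]
ft_force: [10.6, -3.2, -4.8]
grip_width: 0.038
```

```bash
python3 -c "
from h import *
rel([.584,-.0857,.282])"
```

```text
4.8 [ 0.587  -0.0885  0.2821] yawx 92.88 tilt [ 0.007 -0.002 -1.   ] q [-0.15  0.43  0.22  1.35 -0.    1.37] F [10.6 -3.2 -4.8] [-0.63 -0.72  0.01] 0.037970955890091695
shift mm [ 2.9 -2.9  0. ]
```

Call:
send_rows(
  moves=[
    [[0.5,-0.5,0],[0,0,-0.02],30],
    [[1,-1,0],[0,0,-0.07],30],
    [[1.5,-1.5,0],[0,0,-0.15],30],
    [[2,-2,0],[0,0,-0.23],30],
    [[2,-2,0],[0,0,-0.32],30],
    [[2,-2,0],[0,0,-0.41],30],
    [[2,-2,0],[0,0,-0.5],30],
    [[2,-2,0],[0,0,-0.58],30],
    [[2,-2,0],[0,0,-0.65],30],
    [[2,-2,0],[0,0,-0.7],30],
    [[2,-2,0],[0,0,-0.725],30],
    [[2,-2,0],[0,0,-0.725],30],
  ],
)

```text
clock: 5.8
eef_pos: [0.589, -0.0873, 0.2821]
tool_rot: [0.386, 0.922, 0.001, 0.008]
ft_force: [14.4, -1.5, -8.5]
grip_width: 0.038
```

Run:
```python
from h import *
from workcell import camera
import cv2
rel([.584,-.0857,.282])
s=camera("scene");t=camera("top")
s=cv2.resize(s[180:300,270:390],(400,400),interpolation=3);t=cv2.resize(t[120:235,290:405],(400,400),interpolation=3)
cv2.imwrite("pics/s5.png",np.hstack([s,t])[:,:,::-1])
```

```text
5.8 [ 0.589  -0.0873  0.2821] yawx 134.58 tilt [ 0.015 -0.005 -1.   ] q [-0.15  0.43  0.22  1.34 -0.    0.65] F [14.4 -1.5 -8.5] [-1.03 -1.94 -0.02] 0.03801493573794907
shift mm [ 4.6 -2.4  0. ]
```

View pics/s5.png

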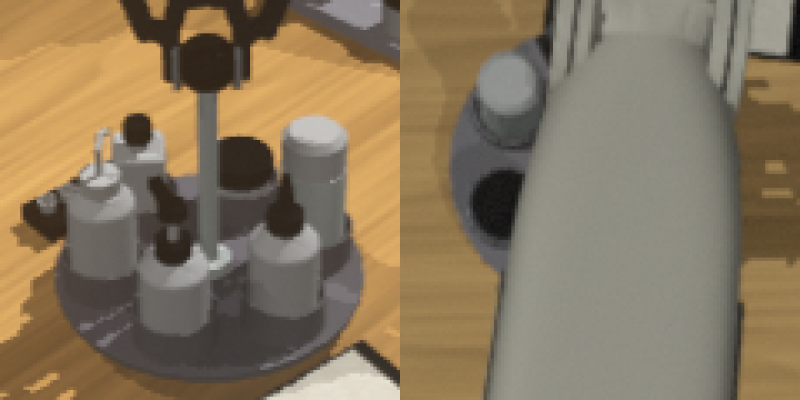

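Run:
```python
from h import *
A=np.array([.584,-.0857])
q=back("top",*crop(109,83,400/115),.152)[:2];d=q-A;print("can",np.hypot(*d),np.degrees(np.arctan2(d[1],d[0])))
for n,u,v,z in(("sq",137,119,.13),("sq_bot",137,124,.125),("can",316,135,.152)):
    q=back("scene",*crop(u,v,400/120,270,180),z)[:2];d=q-A;print(n,q,np.hypot(*d),np.degrees(np.arctan2(d[1],d[0])))
```

```text
can 0.08542571829413712 56.23087851651025
sq [ 0.5019111  -0.07534138] 0.08273988136396745 172.80798612703572
sq_bot [ 0.50175159 -0.07541582] 0.08288886889018092 172.8728346336468
can [ 0.64093447 -0.01685543] 0.08933705122749519 50.40924417846519
```

Call:
send_rows(
  moves=[
    [[1,-0.5,0],[0,0,0],30],
    [[3,-1.5,0],[0,0,0],30],
    [[4.5,-2.5,0],[0,0,0],30],
    [[4.5,-2.5,0],[0,0,0],30],
    [[4.5,-2.5,0],[0,0,0],30],
    [[4.5,-2.5,0],[0,0,0],30],
  ],
)

```text
clock: 6.4
eef_pos: [0.5884, -0.087, 0.2823]
tool_rot: [0.386, 0.922, 0.001, 0.013]
ft_force: [15.9, -2.7, -8.7]
grip_width: 0.0379
```

```bash
python3 -c "
from h import *
rel([.584,-.0857,.282])"
```

```text
6.4 [ 0.5884 -0.087   0.2823] yawx 134.6 tilt [ 0.025 -0.009 -1.   ] q [-0.14  0.42  0.21  1.33 -0.    0.65] F [15.9 -2.7 -8.7] [-1.27 -2.24  0.04] 0.03792180663425429
shift mm [ 4.  -2.2  0.1]
```

Call:
send_rows(
  moves=[
    [[-1,0.5,0],[0.004,0.008,0],30],
    [[-2,1,0],[0.008,0.016,0],30],
    [[-3,1.5,0],[0.0115,0.024,0],30],
    [[-3,1.5,0],[0.0115,0.024,0],30],
    [[-3,1.5,0],[0.0115,0.024,0],30],
    [[-3,1.5,0],[0.0115,0.024,0],30],
  ],
)

```text
clock: 6.9
eef_pos: [0.5902, -0.0876, 0.2822]
tool_rot: [0.386, 0.923, 0.0, -0.002]
ft_force: [-5.7, 1.2, 0.2]
grip_width: 0.0377
```

Run:
```python
from h import *
from workcell import camera
import cv2
rel([.588,-.087,.282])
s=camera("scene");t=camera("top")
s=cv2.resize(s[180:300,270:390],(480,480),interpolation=3);s0=cv2.imread("pics/scene0.png")[220:320,150:250,::-1]
cv2.imwrite("pics/s6.png",s[:,:,::-1])
S=cv2.imread("pics/scene0.png")
# unmoved regions: mat, tray
n=camera("scene")[:,:,::-1].astype(int);D=abs(n-S).max(2)
print("mat diff",(D[255:325,150:245]>40).sum(),"tray diff",(D[135:200,345:430]>40).sum())
for k,q in (("sq cap front-exact A",[.584-.085*np.cos(np.radians(4.3)),-.0857+.085*np.sin(np.radians(4.3)),.13]),("A2",[.588-.085*np.cos(np.radians(4.3)),-.087+.085*np.sin(np.radians(4.3)),.13])):
    u,v=proj("scene",q);print(k,(u-270)*4,(v-180)*4)
```

```text
6.9 [ 0.5902 -0.0876  0.2822] yawx 134.65 tilt [-0.003  0.002 -1.   ] q [-0.15  0.45  0.24  1.37  0.    0.64] F [-5.7  1.2  0.2] [0.27 0.72 0.05] 0.037677208434305255
shift mm [ 2.  -1.2  0.2]
mat diff 311 tray diff 331
sq cap front-exact A 155.97885900713072 142.33976318829502
A2 158.73233711958983 145.52729754287975
```

View pics/s6.png

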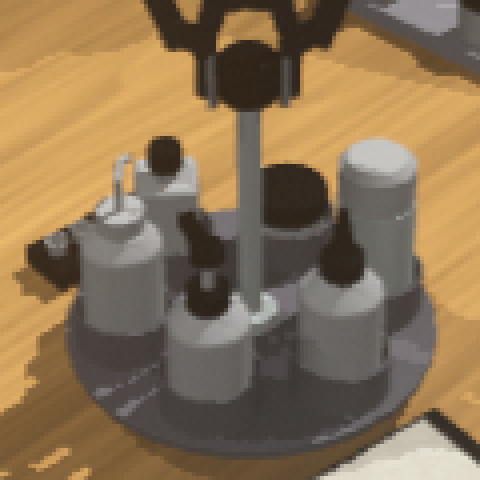

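```bash
python3 -c "
from workcell import order
print(order.job_done())"
```

```text
the job is handed in; nothing more can be done
None
```

I turned the carousel so the square bottle, which matches the one on the mat, stands at the front behind the ink cups. I then handed the job in with the gripper still holding the knob. No verdict was reported, so this rests on my own checks.

**Turn:** I gripped the knob from above and turned it about 119° counter-clockwise in one grasp. Partway through, the picture showed no slip: the platter had turned 31.2° and the wrist 31.5°.

**At hand-in:** the time was about 7 s. The jaws were shut on the knob with the opening steady at 38 mm, though I did not measure the grip force itself. The tool was vertical, and the side force was down to about 6 N after I eased it from 16 N. All six bottles looked upright in their wells in the last picture.

**Checks that disagreed:**
- **Turning axis:** my two estimates differ by about 4 mm.
- **Bottle angle:** the front is at 175.7°. The square bottle came out at about 176° to 179° from the top camera and 173° from the scene camera. The worst of these is about 5 mm off the centre line, within the 15 mm allowed.
- **Mat and tray:** comparing the first and last pictures showed some changed pixels there. I put these down to the arm's shadow, since nothing came near either, but I did not check further.

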